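Close the incubator and hold the surface probe on its test spot

TASK

First, with the gripper empty, push the blue door of the small white incubator shut until it seats in its catch. Then take the orange surface-temperature probe out of its stand and, keeping it upright, press its brass tip gently on the red test spot on top of the incubator, so that the sprung tip goes in about half of its travel. Do not shift the yellow-capped sample pots or the glass dish; finish while still holding the probe there, pressed on the spot.

Things in the scene. Friction and masses are not known exactly. Their poses are not given: they have to be found in the camera images.
- incubator: Fixed white box 220 (x) by 220 (y) by 180 mm high; origin at the centre of its underside, on the bench. Its open front with the blue door is its -x side, towards the robot. Its top is flat, 180 mm above the bench.
- door (a joint): Angle of the blue door about its upright hinge, rad: 0 is shut and seated, larger is more open (to 1.6); the free edge swings towards the robot (-x of the incubator). It stays where it is left, meets a sprung roller catch at about 0.08 rad and snaps home past about 0.03 rad; passing the catch needs about 4 to 6 N at the push point.
- door_hinge (a point): On the door's hinge line, 4 mm above the bench, at incubator frame (-0.110, -0.110, 0.004) (front right). Axes turn with the door: y runs from hinge to free edge, -x out of its outer face. Door 220 mm wide, top 176 mm above the bench, 18 mm thick: outer face 18 mm to -x of this point. A black pull, 14 mm proud, lies 195 mm from the hinge, 29 to 79 mm above the bench; above it all is smooth.
- door_push (a point): A good place to push: on the door's outer face, 165 mm from the hinge line, 154 mm above the bench. Axes as door_hinge.
- stand: Fixed probe stand: grey foot 90 by 90 by 10 mm with a white block 50 by 50 mm, its top 65 mm above the bench; an upright hole of 17 mm diameter, 52 mm deep, in its middle. Origin at the centre of its underside.
- probe: Loose probe, 0.1 kg, upright in the stand. Orange handle 22 by 22 mm, 85 mm long, with a 5 mm black button on top; origin: centre of the handle's underside, which rests on the stand's block; z up along the handle, x, y square to its sides. Below it a steel stem (11 mm diameter, 32 mm long), then the brass tip (6 mm). Grip the handle from above, 45 mm over the origin; lift 60 mm to clear.
- probe_tip (a joint): How far the sprung brass tip is pushed into the probe, m: 0 is fully out, 0.012 is fully in. Spring: 0.7 N at the start of travel, 350 N/m, so about 2.8 N at half travel (0.006).
- tip (a point): Centre of the flat end of the brass tip, 50 mm below the probe's origin when out.
- pad: Fixed aluminium disc, 24 mm diameter, 2 mm high, on top of the incubator, with a red spot 20 mm in diameter and a small white centre; origin at the centre of its underside.
- spot (a point): Centre of the pad's upper face, 182 mm above the bench: where the tip belongs.
- pot_a: Loose sample pot with a yellow cap, 42 mm diameter, 55 mm high, near the stand. Origin at the centre of its underside. Leave alone.
- pot_b: Second sample pot, the same. Leave alone.
- dish: Loose glass dish with lid, 88 mm diameter, 15 mm high, at the back of the incubator's top. Origin at the centre of its underside. Leave alone.
There are look-alikes about, which are no part of the job. Of the things that look like the probe, the smallest one is meant.

How it is judged:
On the way, in this order (a step that is already met when the one before it is completed fails the run):
1. the door is shut on its catch while the probe is still in its stand (value of joint door below 0.02 rad and distance of probe from where it was at the start of the episode below 0.01 m), for 0.2 s.
2. the probe is lifted out of its stand in the gripper (z of tip in the frame of stand above 0.068 m and contact force between the fingers and probe above 1 N and contact force between probe and stand below 0.05 N), for 0.1 s.
At the end, for the whole second after the job is handed in: The door is shut (under 0.02 rad); the probe is held still in the fingers, upright within 0.1 rad, its tip within 8 mm of the spot's centre, pushed in 2.5 to 9.5 mm of its 12 mm, pressing on the pad with 1 to 5 N, and it stays so (value of joint door below 0.02 rad and horizontal distance between tip and spot below 0.008 m and angle between probe's own z axis and vertical below 0.1 rad and z of probe in the frame of pad above 0.035 m and value of joint probe_tip between 0.0025 and 0.0095 m and contact force between probe and pad between 1 and 5 N and contact force between the fingers and probe above 2 N and linear speed of probe below 0.02 m/s); the arm keeps its last pose, push and grip.
It fails at once if the probe is rammed hard against the incubator or the test pad (over 15 N) (contact force between probe and pad above 15 N or contact force between probe and incubator above 15 N).
It fails at once if a sample pot or the dish is shifted by more than 20 mm (distance of any of pot_a, pot_b, dish from where it was at the start of the episode above 0.02 m).
It also fails if it takes over 54 s, if anything falls off the work surface, if the arm or the gripper's body presses on something with over 40 N, if the wrist force passes 120 N, or if a joint passes its speed limit or range.

ROBOT

A 6-joint arm with a two-finger parallel gripper is mounted at the origin on the work surface. World frame = base frame: x ahead of the robot, y to its left, z up, the work surface at z = 0. Lengths are in m, angles in rad, forces in N, time in s.
With the tool pointing down it reaches from about 0.35 to 0.925 m from the base axis. Payload 6.4 kg.
Tool frame: the origin (TCP) lies midway between the tips of the shut fingers; the grasp point (between the pads) lies 19 mm behind it; z points along the fingers, y is the line along which they close (so a half turn about z gives the same grasp; the last joint's range is limited). The gripper opens to 94 mm and grips with 3 to 60 N. Pads are 16 mm wide; open, the fingers measure 119 mm over their backs; the gripper's body (75 mm by 177 mm) begins 78 mm behind the grasp point.
Start: joints at [-1.495, 0.245, 1.558, -0, 1.339, -0.174], TCP at [0.161, -0.63, 0.205] pointing down, gripper open.
Joint ranges: [-3.13, 3.13], [-1.02, 2.26], [0.13, 2.54], [-0.95, 4.09], [0.21, 2.88], [-2.74, 2.74]. Speed limits (rad/s): [2.57, 2.57, 3.14, 3.14, 3.14, 3.14].

INTERFACE

Orientations are given as a unit quaternion [x, y, z, w].
In Python, from plant import ctrl, command_gripper, planner, sensors, optics, ticket gives the robot as it stands. The module is installed in compiled form; this text tells all that it offers. Calls block until the motion is done:
- ctrl.movep(position, orientation): joint-space move of the TCP to a pose.
- ctrl.servo_line(position, ori=None, vel=0.15): straight line of the TCP; ori=None keeps the orientation; vel is the mean speed in m/s.
- ctrl.move_j(angles): joint-space move.
- command_gripper(opening, force=None): finger opening in m; force is the grip in N (None keeps the last); returns when the fingers have stopped.
- ctrl.wait(seconds).
- planner.inverse_kinematics(position, orientation): joint angles nearest the present ones, or None.
- sensors.read_state(): the state.
- optics.get_image(name): name is "scene" or "top" or "wrist"; returns the picture (384x512x3 uint8, blue, green, red); there is no depth.
- optics.camera_params(name): a dict with "vertical_fov" (degrees; the focal length in pixels is half the picture's height over the tangent of half this angle, whatever the lens; pixels are square), "cx", "cy" (the principal point, pixels), "rvec" (rotation vector, rad) and "tvec" (3), from world to camera coordinates, as OpenCV has them; the wrist camera has in their place "hand_eye" (4x4, takes a point from camera to tool coordinates, whose origin is the TCP and whose axes are the flange's). Camera axes: x right, y down, z forward; pixel columns grow to the right and rows downward; lengths in m; the calibration is good to about 2 mm. The wrist camera is an equidistant fisheye: a pixel r from the principal point sees the ray r / f radians off the axis. A picture is of the moment at which its call begins: read the wrist's pose just before it. camera_params takes no time and is no camera call.
A pose or a line that the arm cannot do raises ctrl.MotionError and nothing moves.
- ticket.job_done(): hands the job in; it is judged then, once.
The state is a dict: "clock": time; "joint_positions": joint angles; "qd": joint speeds; "joint_torque": joint torques, N m; "tcp_pos": TCP position; "eef_rot": TCP orientation; "ft_force": force on the tool from outside, world axes, zero at the start; "moment": the same for the moment, N m; "width": finger opening in m; "gripper_force": force on a finger pad.
Only numpy, scipy, OpenCV 4.12 (cv2) and the standard library are available. Lean on these libraries where they do the work, as an engineer would, in place of code of your own. Each camera call takes 0.05 s, during which the arm holds its last target. There are 200 camera calls.

## Working session

There is one attempt and no reset: what is moved stays moved. The work goes in short steps, each a Python script; the robot and the scene stay as the last script left them, time stands still between calls to the robot, and variables do not carry over. Pictures are saved under pics/ and viewed, at most 10 in all, crops included, and the job is handed in when it is done.

```bash
mkdir -p pics
python3 - <<'E'
from plant import optics,sensors
import cv2,numpy as np
for n in("scene","top","wrist"):
    s=sensors.read_state()
    im=optics.get_image(n); cv2.imwrite(f"pics/{n}0.png",im)
    print(n,optics.camera_params(n))
print(s)
a=cv2.imread("pics/scene0.png");b=cv2.imread("pics/top0.png")
E
```

```text
scene {'vertical_fov': 47.48437949915371, 'cx': 254.3693043042526, 'cy': 188.7154248639446, 'rvec': array([ 2.22620176,  1.49142822, -0.39582647]), 'tvec': array([-0.27797053, -0.34627303,  1.26172739])}
top {'vertical_fov': 53.8532871066458, 'cx': 251.48525505600756, 'cy': 185.77981869932714, 'rvec': array([ 2.17473153, -2.22435531,  0.08238651]), 'tvec': array([0.06580965, 0.54621597, 0.95661876])}
wrist {'vertical_fov': 65.70646984690485, 'cx': 254.25190345532133, 'cy': 189.86294054378436, 'hand_eye': array([[ 2.90136961e-04, -9.72062656e-01, -2.34721344e-01,
         6.84101180e-02],
       [ 9.99999780e-01,  1.41980299e-04,  6.48101056e-04,
        -6.04187738e-06],
       [-5.96669028e-04, -2.34721480e-01,  9.72062483e-01,
        -1.78503625e-01],
       [ 0.00000000e+00,  0.00000000e+00,  0.00000000e+00,
         1.00000000e+00]])}
{'clock': 0.1, 'joint_positions': array([-1.49516115e+00,  2.45717035e-01,  1.55882401e+00, -1.88626380e-05,
        1.33872811e+00, -1.74107452e-01]), 'qd': array([-1.82789970e-05, -2.02427879e-03, -3.99271543e-03,  3.56279045e-05,
        4.26910953e-04,  2.45938244e-03]), 'joint_torque': array([ 1.06631096e-04, -4.16914380e+01, -3.15526485e+01,  6.86335168e-02,
        3.09724978e-02, -5.20685865e-05]), 'tcp_pos': array([ 0.16060659, -0.62930951,  0.20450957]), 'eef_rot': array([ 9.92213083e-01,  1.24549165e-01,  3.20901476e-05, -8.37689394e-04]), 'ft_force': array([ 1.17122315,  0.56630303, -0.33048727]), 'moment': array([ 0.03923445,  0.03352647, -0.04470577]), 'gripper_force': 0.0, 'width': 0.09418901738819963}
```

View pics/scene0.png

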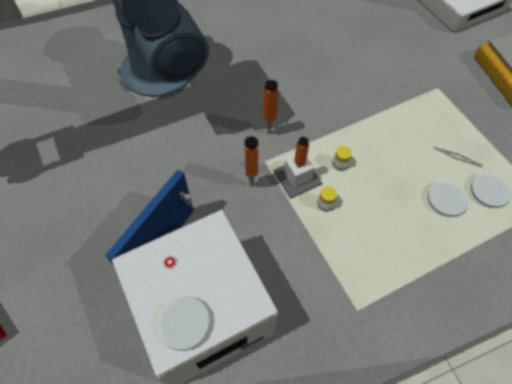

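View pics/top0.png

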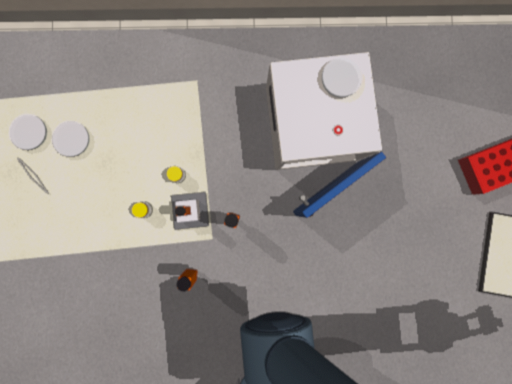

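Scene: three orange, black-topped handles at about (271,100), (251,157) and (301,152); the incubator's red spot is at (170,262) and the open blue door runs (110,255)–(185,175). In the top view the handles are at (187,280), (232,220) and (183,211), and the spot is at (338,130). The handle at scene (301,152) / top (183,211) is the only one in the white-block stand, and it looks smallest. I'll confirm that with measurements and a crop.

```bash
cat > h.py <<'E'
import cv2,numpy as np
from plant import ctrl,command_gripper,planner,sensors,optics,ticket
from scipy.spatial.transform import Rotation as R
def cam(n):
    p=optics.camera_params(n); f=192/np.tan(np.radians(p["vertical_fov"]/2))
    Rm=cv2.Rodrigues(p["rvec"])[0]; return f,p["cx"],p["cy"],Rm,p["tvec"]
def ray(n,uv):
    f,cx,cy,Rm,t=cam(n); d=Rm.T@np.array([(uv[0]-cx)/f,(uv[1]-cy)/f,1.]); return -Rm.T@t,d/np.linalg.norm(d)
def plane(n,uv,z):
    o,d=ray(n,uv); return o+d*(z-o[2])/d[2]
def cross(uv1,uv2):
    a,d=ray("scene",uv1);b,e=ray("top",uv2)
    s=np.linalg.lstsq(np.c_[d,-e],b-a,rcond=None)[0]; p,q=a+s[0]*d,b+s[1]*e
    return (p+q)/2,np.linalg.norm(p-q)
def blobs(m,amin=6):
    n,l,s,c=cv2.connectedComponentsWithStats(m.astype(np.uint8)); return [(s[i,4],c[i],l==i) for i in range(1,n) if s[i,4]>=amin]
E
python3 - <<'E'
from h import *
np.set_printoptions(precision=4,suppress=True)
for n in("scene","top"):
    im=cv2.imread(f"pics/{n}0.png");hsv=cv2.cvtColor(im,cv2.COLOR_BGR2HSV);H,S,V=cv2.split(hsv)
    print(n)
    for nm,m in(("orange",(H>3)&(H<14)&(S>150)&(V>60)),("red",((H<4)|(H>174))&(S>120)&(V>120)),("yellow",(H>22)&(H<34)&(S>150)&(V>120)),("blue",(H>105)&(H<125)&(S>130)&(V>40)),("white",(S<40)&(V>185))):
        for a,c,mk in blobs(m,40 if nm in("white","blue") else 6):
            r=cv2.minAreaRect(np.argwhere(mk)[:,::-1].astype(np.float32))
            print(nm,a,c,"box",cv2.boxPoints(r).round(1).tolist())
            if nm=="yellow":print("   pot",plane(n,c,.055))
            if nm=="red":print("   spot",plane(n,c,.182))
            if nm=="white" and a>2000:
                ct=max(cv2.findContours(mk.astype(np.uint8),0,1)[0],key=cv2.contourArea);q=cv2.approxPolyDP(cv2.convexHull(ct),6,True)[:,0]
                print("   corners",q.tolist(),[plane(n,u,.18)[:2].round(3).tolist() for u in q])
s=cv2.imread("pics/scene0.png")[70:210,220:380];t=cv2.imread("pics/top0.png")[150:300,120:280]
cv2.imwrite("pics/crop1.png",np.hstack([cv2.resize(s,(400,350),interpolation=2),cv2.resize(t,(373,350),interpolation=2)]))
E
```

```text
scene
orange 381 [270.0551 104.1627] box [[264.0, 88.0], [277.0, 88.0], [277.0, 120.0], [264.0, 120.0]]
orange 189 [300.672  154.1164] box [[293.79998779296875, 164.3000030517578], [297.5, 141.89999389648438], [307.3999938964844, 143.60000610351562], [303.70001220703125, 165.89999389648438]]
orange 301 [250.9767 160.9967] box [[245.0, 175.0], [245.0, 146.0], [257.0, 146.0], [257.0, 175.0]]
red 48 [169.4167 262.1042] box [[165.0, 258.0], [174.0, 258.0], [174.0, 266.0], [165.0, 266.0]]
   spot [ 0.6534 -0.1326  0.182 ]
yellow 141 [343.305 152.922] box [[337.0, 147.0], [350.0, 147.0], [350.0, 159.0], [337.0, 159.0]]
   pot [0.4935 0.3285 0.055 ]
yellow 169 [328.1065 194.071 ] box [[321.0, 187.0], [335.0, 187.0], [335.0, 200.0], [321.0, 200.0]]
   pot [0.5808 0.2427 0.055 ]
blue 2254 [154.9783 216.0665] box [[104.9000015258789, 254.60000610351562], [178.0, 169.39999389648438], [206.89999389648438, 194.1999969482422], [133.89999389648438, 279.5]]
white 162 [36.4444  1.5494] box [[16.0, 4.0], [16.0, 0.0], [57.0, 0.0], [57.0, 4.0]]
white 372 [468.0511   4.2715] box [[447.0, 0.0], [495.0, 0.
[... 3146 characters left out ...]
0610351562], [0.10000000149011612, 260.70001220703125]]
   corners [[196, 81], [211, 238], [0, 260], [0, 99]] [[0.768, 0.171], [0.429, 0.144], [0.394, 0.585], [0.736, 0.591]]
white 179 [306.1117 163.067 ] box [[282.6000061035156, 163.39999389648438], [328.8999938964844, 158.1999969482422], [329.3999938964844, 162.39999389648438], [283.1000061035156, 167.5]]
white 40 [ 32.175 174.625] box [[24.5, 168.5], [26.0, 167.0], [39.5, 180.5], [38.0, 182.0]]
white 246 [188.1423 210.5772] box [[175.0, 201.5], [195.10000610351562, 199.5], [197.10000610351562, 219.3000030517578], [177.0, 221.3000030517578]]
white 1794 [499.7302 256.8974] box [[484.0, 215.0], [511.0, 215.0], [511.0, 294.0], [484.0, 294.0]]
```

View pics/crop1.png

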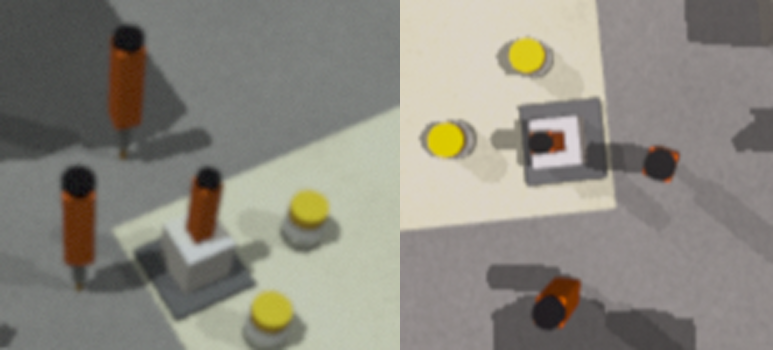

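The crop confirms it. Scene (271,100) and (251,157) are larger free-standing look-alikes, 32 and 29 px long. The one at (301,152), in the white block, is 22 px long and 10 px wide, so it is the smallest and is the probe meant. Next I locate the door and approach it.

```bash
cat >> h.py <<'E'
def tool(a): return [np.cos(a/2),np.sin(a/2),0,0]   # pointing down, tool x at angle a
YAW=0.087; C=np.array([.7078,-.1085])
rot=lambda a:np.array([[np.cos(a),-np.sin(a)],[np.sin(a),np.cos(a)]])
HINGE=C+rot(YAW)@[-.11,-.11]
def pushpt(th,gap): # TCP xy for finger side `gap` off the outer face
    return HINGE+rot(YAW+th)@[-.018-.008-gap,.165]
E
python3 - <<'E'
from h import *
np.set_printoptions(precision=4,suppress=True)
P=[plane("top",u,.176)[:2] for u in([300.8,211.1],[380,150.4],[385.2,157.1],[306,217.9])]
print("door corners",P)
d=(P[0]+P[3])/2-(P[1]+P[2])/2; th=np.arctan2(-d[0],d[1])-YAW
print("len",np.linalg.norm(d),"theta",th,"hinge",HINGE,"thick",np.linalg.norm(P[0]-P[3]))
print("hinge end in inc frame",rot(-YAW)@((P[1]+P[2])/2-C))
q=[plane("top",u,.065) for u in([175,201.5],[195.1,199.5],[197.1,219.3],[177,221.3])]
print("stand",np.mean(q,0),q)
# button tops: darkest blob near each handle
for n,u in(("scene",(303,142)),("top",(182,211))):
    im=cv2.imread(f"pics/{n}0.png")[u[1]-10:u[1]+10,u[0]-10:u[0]+10]
    b=[x for x in blobs(im.max(2)<48)]; print(n,[(x[0],x[1]+[u[0]-10,u[1]-10]) for x in b])
for g in(.06,.0): print("push",pushpt(th,g))
assert abs(np.linalg.norm(d)-.22)<.015 and .2<th<1.6
command_gripper(0,20)
p=pushpt(th,.06); print(planner.inverse_kinematics([*p,.22],tool(YAW+th)))
ctrl.movep([*p,.22],tool(YAW+th)); ctrl.servo_line([*p,.135],vel=.15)
s=sensors.read_state();print(s["clock"],s["tcp_pos"],s["width"],s["ft_force"],s["joint_positions"])
cv2.imwrite("pics/scene1.png",optics.get_image("scene"))
E
```

```text
door corners [array([ 0.4815, -0.0482]), array([ 0.6089, -0.2244]), array([ 0.5941, -0.2351]), array([ 0.4668, -0.0589])]
len 0.21740006229815687 theta 0.5387472511825396 hinge [ 0.6078 -0.2276] thick 0.018245833609583064
hinge end in inc frame [-0.1164 -0.1115]
stand [0.4884 0.2143 0.065 ] [array([0.5106, 0.2408, 0.065 ]), array([0.5143, 0.1921, 0.065 ]), array([0.4663, 0.1879, 0.065 ]), array([0.4626, 0.2365, 0.065 ])]
scene [(np.int32(54), array([302.9815, 141.3333]))]
top [(np.int32(49), array([179.8367, 211.    ]))]
push [ 0.4414 -0.1443]
push [ 0.4901 -0.1091]
[-0.5608 -0.2211  2.0014 -0.      1.3613  0.3843]
4.3 [ 0.4419 -0.1448  0.1358] 0.0007229782221642787 [ 0.4393  0.217  -0.3935] [-0.5612 -0.1237  2.0781  0.      1.186   0.3842]
```

View pics/scene1.png

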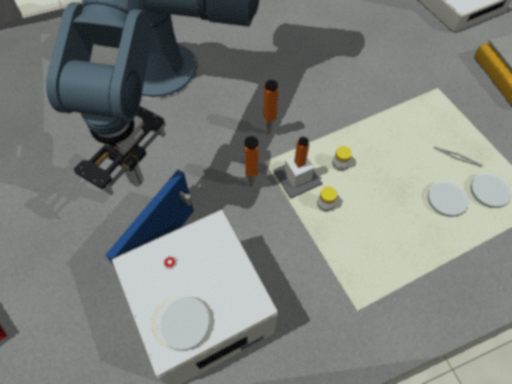

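The shut gripper is at about (125,155), in front of the door's outer face with clear space between them. All measurements match the given sizes (door 217 × 18 mm). Now I push the door round its arc, watching the force.

Run:
```python
from h import *
def go(th,gap,v):
    ctrl.servo_line([*pushpt(th,gap),.135],ori=tool(YAW+th),vel=v)
    s=sensors.read_state(); n=rot(YAW+th)@[1,0]; return s,-(s["ft_force"][:2]@n)
for th in(.54,.42,.3,.2,.14):
    s,f=go(th,0,.1); print("%.2f t=%.2f F=%.1f"%(th,s["clock"],f))
for th in np.arange(.11,-.045,-.015):
    s,f=go(th,0,.03); print("%.3f t=%.2f F=%.1f"%(th,s["clock"],f))
    if f>14: break
cv2.imwrite("pics/top2.png",optics.get_image("top"))
```

```text
0.54 t=5.10 F=0.4
0.42 t=5.45 F=0.2
0.30 t=5.80 F=-0.2
0.20 t=6.12 F=0.2
0.14 t=6.37 F=0.5
0.110 t=6.68 F=0.5
0.095 t=6.93 F=1.1
0.080 t=7.18 F=1.8
0.065 t=7.43 F=10.7
0.050 t=7.68 F=7.8
0.035 t=7.93 F=-0.3
0.020 t=8.18 F=-0.7
0.005 t=8.43 F=5.3
-0.010 t=8.68 F=16.7
```

Force peaked at the catch (10.7 N), dropped as it snapped, then rose against the stop, so the door should be seated. I back off, verify by image, and go and look at the probe from above.

Run:
```python
from h import *
np.set_printoptions(precision=4,suppress=True)
for a,b in(((251,142),(232,220)),((271,86),(184,284)),((303,141.3),(179.8,211))): print(cross(a,b))
ctrl.servo_line([*pushpt(0,.06),.135],vel=.15)
ctrl.servo_line([*pushpt(0,.06),.32],vel=.25)
im=optics.get_image("top"); cv2.imwrite("pics/top3.png",im)
command_gripper(.06,20)
ctrl.movep([.47,.214,.30],tool(.076))
s=sensors.read_state();w=optics.get_image("wrist");cv2.imwrite("pics/wrist3.png",w)
np.savez("w3",p=s["tcp_pos"],q=s["eef_rot"]);print(s["clock"],s["tcp_pos"],s["ft_force"],s["joint_positions"])
t2=optics.get_image("top");cv2.imwrite("pics/v3.png",np.hstack([cv2.resize(im[30:230,220:420],(380,380)),cv2.resize(w[:,64:448],(380,380))]))
```

```text
(array([0.4665, 0.0998, 0.1845]), np.float64(0.0013530576837016152))
(array([0.3344, 0.2032, 0.1777]), np.float64(0.0004569298335398518))
(array([0.4875, 0.2136, 0.1545]), np.float64(0.0006827222918523837))
12.3667 [0.4704 0.2133 0.3001] [ 0.0895 -0.3005  0.2025] [ 0.2061 -0.1389  1.7855 -0.0004  1.4947  1.7019]
```

View pics/v3.png

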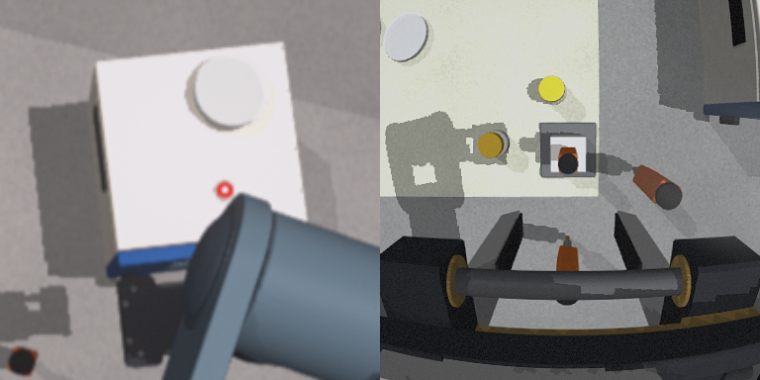

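Left (top view): the blue door lies flush along the incubator's front. Right (wrist): the probe stands in its block at about (568,158), roughly square to the stand, and a taller look-alike is at (660,190). The button triangulates to (0.4875, 0.2136, 0.1545), against an expected height of 0.155. I take the handle's yaw from the wrist view, then grip with the fingers closing along x, away from the look-alike.

```bash
cat >> h.py <<'E'
def wray(uv,p,q):
    c=optics.camera_params("wrist");f=192/np.tan(np.radians(c["vertical_fov"]/2));v=np.array([uv[0]-c["cx"],uv[1]-c["cy"]]);r=np.linalg.norm(v)
    d=np.array([*(np.sin(r/f)*v/max(r,1e-9)),np.cos(r/f)]);T=c["hand_eye"];Rm=R.from_quat(q).as_matrix()
    return p+Rm@T[:3,3],Rm@T[:3,:3]@d
def wplane(uv,p,q,z):
    o,d=wray(uv,p,q);return o+d*(z-o[2])/d[2]
E
python3 - <<'E'
from h import *
np.set_printoptions(precision=4,suppress=True)
z=np.load("w3.npz");im=cv2.imread("pics/wrist3.png");H,S,V=cv2.split(cv2.cvtColor(im,cv2.COLOR_BGR2HSV))
for a,c,mk in blobs((H>3)&(H<16)&(S>130)&(V>50),30):
    print(a,c)
    if 240<c[0]<270 and 140<c[1]<180:
        for r in np.unique(np.argwhere(mk)[:,0]):
            x=np.where(mk[r])[0]; print(r,x.min(),x.max(),wplane((x.min(),r),z["p"],z["q"],.065)[:2],wplane((x.max(),r),z["p"],z["q"],.065)[:2])
for a,c,mk in blobs((V<40)&(np.indices(V.shape)[0]<175)&(np.indices(V.shape)[0]>145),20): print("black",a,c,wplane(c,z["p"],z["q"],.155))
cv2.imwrite("pics/c4.png",cv2.resize(im[115:185,215:295],(640,560),interpolation=0))
E
```

```text
124 [253.4597 152.879 ]
149 248 260 [0.4969 0.2238] [0.4982 0.2071]
150 247 260 [0.4954 0.2251] [0.4968 0.207 ]
151 246 260 [0.4939 0.2264] [0.4954 0.2069]
152 246 261 [0.4925 0.2263] [0.4941 0.2054]
153 246 261 [0.4911 0.2262] [0.4927 0.2053]
154 246 261 [0.4897 0.2261] [0.4913 0.2052]
155 245 261 [0.4882 0.2274] [0.4899 0.2051]
156 245 262 [0.4868 0.2273] [0.4886 0.2036]
157 245 262 [0.4854 0.2272] [0.4871 0.2034]
158 245 262 [0.4839 0.2271] [0.4857 0.2033]
159 245 262 [0.4825 0.227 ] [0.4843 0.2032]
327 [333.9327 181.9419]
501 [253.0339 261.6008]
```

View pics/c4.png

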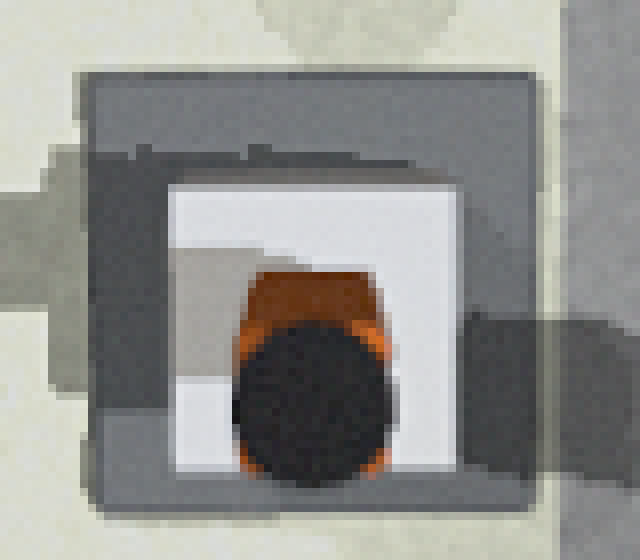

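The handle is square to the stand (yaw about 0.076), and its base edge sits at x≈0.498, giving a centre of about (0.4875, 0.214). Now I grip and lift.

Run:
```python
from h import *
np.set_printoptions(precision=4,suppress=True)
a=tool(.076+np.pi/2);p=[.4877,.2140]
ctrl.movep([*p,.24],a);ctrl.servo_line([*p,.091],vel=.12)
s=sensors.read_state();print(s["clock"],s["tcp_pos"],s["ft_force"])
command_gripper(0,25);ctrl.wait(.2)
s=sensors.read_state();print(s["clock"],s["width"],s["gripper_force"],s["ft_force"],s["moment"])
assert .018<s["width"]<.026
ctrl.servo_line([*p,.17],vel=.1)
s=sensors.read_state();print(s["clock"],s["tcp_pos"],s["width"],s["gripper_force"],s["ft_force"])
ctrl.servo_line([*p,.32],vel=.15);ctrl.wait(.2)
s=sensors.read_state();print(s["clock"],s["width"],s["ft_force"],s["moment"])
u,v=optics.get_image("scene"),optics.get_image("wrist")
cv2.imwrite("pics/s5.png",u);cv2.imwrite("pics/w5.png",v)
cv2.imwrite("pics/v5.png",np.hstack([cv2.resize(u[20:220,180:380],(380,380)),cv2.resize(v[:,64:448],(380,380))]))
```

```text
15.2667 [0.4884 0.2142 0.0919] [0.0912 0.944  1.1446]
16.1417 0.02197738996256435 24.998412430286407 [-1.0732  0.7508 -0.0243] [-0.0066 -0.0054 -0.0265]
17.0833 [0.4871 0.2139 0.1692] 0.021702991602204715 24.99817818403244 [-1.1788 -0.1706 -1.2461]
18.4333 0.021789606963449937 [ 0.6511  0.4666 -1.5271] [-0.0208 -0.1448 -0.046 ]
```

View pics/v5.png

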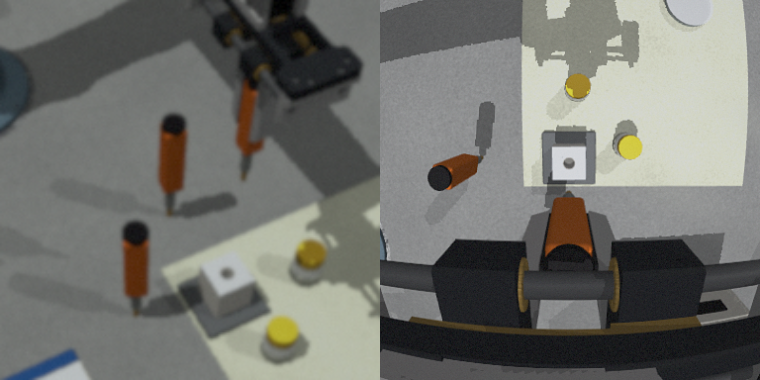

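The probe is out of its stand, held upright at crop (250,110), with the stand's hole empty at (227,272). Next I carry it high over to the spot and check the tip there.

```bash
cat >> h.py <<'E'
SPOT=np.array([.6544,-.1323])
def proj(n,X):
    f,cx,cy,Rm,t=cam(n);c=Rm@X+t;return np.array([cx+f*c[0]/c[2],cy+f*c[1]/c[2]])
def fz(n=10):
    a=[]
    for _ in range(n): ctrl.wait(.02);a.append(sensors.read_state()["ft_force"][2])
    return np.mean(a),np.std(a)
E
python3 - <<'E'
from h import *
np.set_printoptions(precision=4,suppress=True)
print("expected tip px before",proj("scene",np.array([.4877,.214,.244])))
ctrl.servo_line([*SPOT,.33],vel=.2);ctrl.servo_line([*SPOT,.278],vel=.08);ctrl.wait(.3)
s=sensors.read_state();print(s["clock"],s["tcp_pos"],s["width"],fz())
p=s["tcp_pos"];u=optics.get_image("scene");w=optics.get_image("wrist");cv2.imwrite("pics/s6.png",u);cv2.imwrite("pics/w6.png",w)
print("tip px",proj("scene",p-[0,0,.076]),"stem top",proj("scene",p-[0,0,.026]),"spot",proj("scene",np.array([*SPOT,.182])))
cv2.imwrite("pics/v6.png",np.hstack([cv2.resize(u[200:300,120:220],(400,400),interpolation=0),cv2.resize(w[100:300,150:350],(400,400))]))
E
```

```text
expected tip px before [307.8112 114.5796]
21.7083 [ 0.6546 -0.1324  0.2785] 0.022267938316471163 (np.float64(-0.9892687686341896), np.float64(0.33641715739831124))
tip px [167.7784 258.4769] stem top [162.5944 247.5159] spot [169.7611 262.5152]
```

View pics/v6.png

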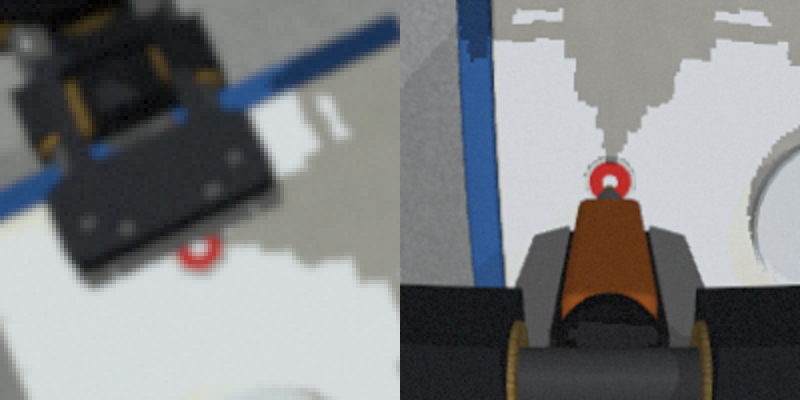

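Left: the gripper hides the tip, and the spot's lower part shows at (200,250). Right (wrist): the sprung tip at (611,190) is right in front of the spot centre at (610,182). The tip seen earlier, at (308,114), matched its predicted (307.8,114.6), so the probe is upright. I cross-check the spot with the wrist ray, then press under force control.

Run:
```python
from h import *
np.set_printoptions(precision=4,suppress=True)
w=cv2.imread("pics/w6.png");H,S,V=cv2.split(cv2.cvtColor(w,cv2.COLOR_BGR2HSV))
s=sensors.read_state()
b=[x for x in blobs(((H<4)|(H>174))&(S>150)&(V>150),20)]
for A,c,mk in b:
    (x,y),r=cv2.minEnclosingCircle(np.argwhere(mk)[:,::-1].astype(np.float32)); sp=wplane((x,y),s["tcp_pos"],s["eef_rot"],.182);print(A,(x,y),r,sp)
assert np.linalg.norm(sp[:2]-SPOT)<.006
T=(2*SPOT+sp[:2])/3
ctrl.servo_line([*T,.266],vel=.03);ctrl.wait(.3);f0,_=fz(15);print("f0",f0,s["clock"])
for z in np.arange(.261,.245,-.0015):
    ctrl.servo_line([*T,z],vel=.015);m,sd=fz(8);f=m-f0;print("%.4f F=%.2f"%(z,f))
    if f>2.4: break
ctrl.wait(.3);s=sensors.read_state();print(s["clock"],s["tcp_pos"],fz(20)[0]-f0,s["width"],s["gripper_force"])
cv2.imwrite("pics/w7.png",optics.get_image("wrist"))
```

```text
191 (254.5, 190.61111450195312) 9.852401733398438 [ 0.6553 -0.1316  0.182 ]
f0 -1.0380961889625404 21.975
0.2610 F=0.48
0.2595 F=-0.07
0.2580 F=0.23
0.2565 F=1.37
0.2550 F=1.91
0.2535 F=2.84
25.9083 [ 0.6548 -0.1321  0.2536] 2.348234376974258 0.022258857603389696 24.99861627817154
```

Run:
```python
from h import *
p=sensors.read_state()["tcp_pos"]
ctrl.servo_line([.6547,-.1321,.2527],vel=.01);ctrl.wait(.5)
s=sensors.read_state();print(s["clock"],s["tcp_pos"],fz(25)[0]+1.04,s["width"],s["gripper_force"])
w=optics.get_image("wrist");u=optics.get_image("scene")
cv2.imwrite("pics/v8.png",np.hstack([cv2.resize(u,(512,384))[:,:380],cv2.resize(w[100:300,150:350],(384,384))]))
```

```text
27.0417 [ 0.65477726 -0.13211122  0.25273394] 2.7156022741474337 0.02199444429225799 24.998734295368195
```

View pics/v8.png

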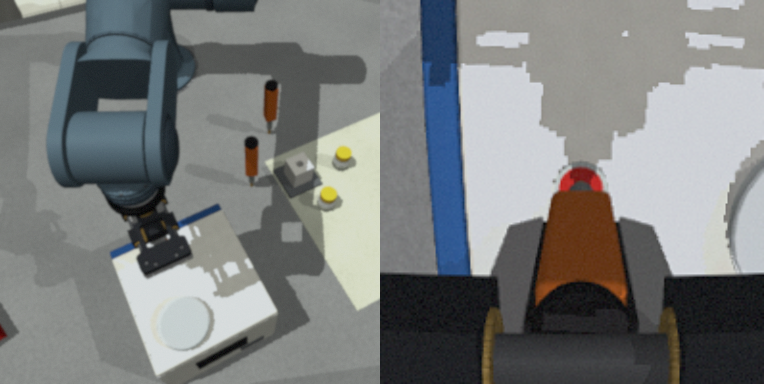

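The door lies flush along the incubator's front, from (112,253) to (218,207). The pots are unmoved at (343,155) and (328,195), and the dish at (185,322). In the wrist view the probe is upright on the red spot at (580,180), pressing with about 2.7 N. I hand in now.

```bash
python3 -c "
from plant import ticket
print(ticket.job_done())"
```

```text
the job is handed in; nothing more can be done
None
```

I handed the job in at about 27 s: the door is shut on its catch, and the arm is holding the probe upright on the red spot at about 2.7 N (roughly half the tip's travel), with the pots and dish unmoved in the last picture; the hand-in returned no verdict.

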